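# Index the coin turntable to the next coin

### The job

Bring the next coin under the magnifier: press the turntable's spring plunger down with a finger and sweep it round, plate and all, anticlockwise (seen from above) to the very next hole, not past it; then let go, so that the plunger springs fully up and locks. Pick nothing up: the coins stay in their nests and the other things on the table stay where they are.

Things in the scene. Friction and masses are not known exactly. Their poses are not given: they have to be found in the camera images.
- stand: Coin inspection turntable's fixed stand. Origin on the table surface at the turning axis, z up, x towards the magnifier's post (155 mm out, 217 mm high). Round grey foot, radius 98 mm; above it a fixed steel index ring, radius 122 mm, 40 to 50 mm above the table, with six open slots in its rim (the holes), 60 degrees apart.
- turntable (a joint): Angle of the turning plate, rad: 0 at the start, positive anticlockwise seen from above, 1.047 (60 degrees) per hole. Aluminium plate, radius 108 mm, top 62 mm above the table, six round nests; an ear out to 146 mm carries the plunger. About 0.5 N at the plunger turns it; it stays where left. Locked while the plunger's pin is in a hole (side play under 1 mm).
- hub (a point): Centre of the turning plate's hub, on the turning axis, 70 mm above the table.
- plunger (a joint): Travel of the spring plunger, m: 0 fully up (pin in a hole), 0.012 right down. 5 N starts it, 9 N at 8 mm, 11 N at 12 mm. The pin is clear of the ring at 8 mm. Let go between holes it stays 7 to 8 mm down, the pin rubbing under the ring, until it meets a hole and springs up. Its round nose finds a hole from about 3 mm to either side.
- plunger_top (a point): Centre of the top of the plunger's cap: flat black disc 36 mm across, 8 mm thick, top 98 mm above the table when up, 133 mm from the turning axis. It stands on the plate's ear, is pressed straight down and travels round with the plate. At the start 150 degrees anticlockwise from the stand's x; the next hole is at 210 degrees.
- view_spot (a point): Fixed point under the centre of the magnifier, 66 mm from the turning axis along the stand's x, 62 mm above the table, at the height of the plate's top. The round magnifier above it is 84 mm across, 177 to 195 mm above the table, on an arm from the post.
- coin_1: Coin in a round clear capsule (46 mm across, 8 mm thick) lying loose in a nest of the turning plate (rim 4 mm high); origin at the centre of its underside. Under the magnifier at the start.
- coin_2: Coin in a round clear capsule (46 mm across, 8 mm thick) lying loose in a nest of the turning plate (rim 4 mm high); origin at the centre of its underside. The next coin: one nest clockwise from the magnifier at the start.
- coin_3: Coin in the same kind of capsule, 2 nests clockwise from the magnifier at the start; origin at the centre of its underside.
- coin_4: Coin in the same kind of capsule, 3 nests clockwise from the magnifier at the start; origin at the centre of its underside.
- coin_5: Coin in the same kind of capsule, 4 nests clockwise from the magnifier at the start; origin at the centre of its underside.
- coin_6: Coin in the same kind of capsule, 5 nests clockwise from the magnifier at the start; origin at the centre of its underside.
- coin_tube: Bystander: white coin tube with grey cap, 46 mm across, 76 mm high, standing beside the turntable; origin under its centre.
- slabs: Bystander: two flat coin holders, one on the other, 60 x 84 x 16 mm, between the robot and the turntable; origin under the centre.
- tongs: Bystander: steel coin tongs 120 mm long and 8 mm high, lying beside the turntable; origin at the middle.
- pocket_loupe: Bystander: folding pocket loupe, 67 mm long, 16 mm high, beside the turntable; origin under the lens.
- calculator: Bystander: desk calculator 75 x 120 x 14 mm; origin under its centre.
- water_bottle: Bystander: water bottle with a blue cap, 64 mm across, 200 mm high; origin under its centre.
- marker_pen: Bystander: black marker pen 120 mm long, 11 mm thick; origin under its middle.

How it is judged (in metres and radians):
On the way, in this order (a step that is already met when the one before it is completed fails the run):
1. the fingers press the plunger down until its pin is out, at the first hole (value of joint plunger above 0.007 m and value of joint turntable below 0.15 rad and contact force between the fingers and anything else above 2 N), for 0.05 s.
2. the plate is turned anticlockwise between the holes with the plunger down (value of joint turntable between 0.25 and 0.9 rad and value of joint plunger above 0.006 m), for 0.05 s.
At the end, for the whole second after the job is handed in: The plate stands one hole (60 degrees, within 1.7 degrees) anticlockwise from its start, at rest, the plunger is fully up (within 1.5 mm), the next coin lies under the magnifier (within 7 mm) and all coins lie flat in their nests (value of joint turntable between 1.0172 and 1.0772 rad and value of joint plunger below 0.0015 m and velocity of joint turntable between -0.03 and 0.03 rad/s and horizontal distance between coin_2 and view_spot below 0.007 m and height (world z) of coin_1 between 0.058 and 0.068 m and height (world z) of coin_2 between 0.058 and 0.068 m and height (world z) of coin_3 between 0.058 and 0.068 m and height (world z) of coin_4 between 0.058 and 0.068 m and height (world z) of coin_5 between 0.058 and 0.068 m and height (world z) of coin_6 between 0.058 and 0.068 m); the robot touches nothing.
It fails at once if the plate is turned past the next hole (more than 80 degrees from the start) or backwards (more than 10 degrees) (value of joint turntable above 1.4 rad or value of joint turntable below -0.175 rad).
It fails at once if a coin is lifted or knocked out of its nest (height (world z) of any of coin_1, coin_2, coin_3, coin_4, coin_5, coin_6 above 0.075 m or height (world z) of any of coin_1, coin_2, coin_3, coin_4, coin_5, coin_6 below 0.05 m).
It fails at once if one of the other things on the table is lifted or shifted by more than 20 mm (distance of any of coin_tube, slabs, tongs, pocket_loupe, calculator, water_bottle, marker_pen from where it was at the start of the episode above 0.02 m).
It also fails if it takes over 42 s, if anything falls off the work surface, if the arm or the gripper's body presses on something with over 40 N, if the wrist force passes 120 N, or if a joint passes its speed limit or range.

### The arm

A 6-joint arm with a two-finger parallel gripper is mounted at the origin on the work surface. World frame = base frame: x ahead of the robot, y to its left, z up, the work surface at z = 0. Lengths are in mm, angles in degrees, forces in N, time in s.
With the tool pointing down it reaches from about 300 to 850 mm from the base axis. Payload 4.2 kg.
Tool frame: the origin (TCP) lies at the very end of the fingers, on their centre line; the grasp point (between the pads) lies 19 mm behind it (hold_point_z is the z of the grasp point in the tool frame, in mm); z points along the fingers, y is the direction in which the jaws open and shut (so a half turn about z gives the same grasp; the last joint's range is limited). The gripper opens to 91 mm and grips with 3 to 60 N. Pads are 32 mm wide; open, the fingers measure 118 mm over their backs; the gripper's body (76 mm by 178 mm) begins 60 mm behind the grasp point.
Start: joints at [-64.229, 18.312, 89.639, -0, 72.044, -1.146], TCP at [260.313, -512.719, 213.976] pointing down, gripper open.
Joint ranges: [-177.97, 177.97], [-48.28, 115.42], [12.27, 149.76], [-77.06, 257.06], [2.81, 150.46], [-146.56, 146.56]. Speed limits (degrees/s): [147.25, 147.25, 180, 180, 180, 180].

### API

Orientations are given as [roll, pitch, yaw] about the fixed x, y, z axes, in that order (R = Rz(yaw) Ry(pitch) Rx(roll)).
In Python, from workcell import state, grab_frame, job_done, hold_point_z gives the robot as it stands. The module is installed in compiled form; this text tells all that it offers.
- The arm moves only by the shell command python3 -m creep 'ROWS' [FORCE]. ROWS is JSON, a list of rows, each a list of 7 numbers: the closure, from 0 (fully open) to 1 (shut), then the shift along the tool's x, y, z in mm, then the turn, a rotation vector about the tool's x, y, z in degrees. A call has 1 to 5 rows; each row shifts and turns the commanded pose from where the row before left it, along the tool's axes as they then stand; what a row does not reach is not made up. A row lasts 1/8 s, in which the tool goes at most 62.5 mm and 10.7 degrees, less where a joint would pass 70% of its speed; a pose out of reach is approached as far as the arm can. A call is refused whole if a number of a shift passes 62.5 or a number of a turn 10.7, either way. A call with a gripper value outside its range is refused whole. The fingers move at their own pace and stop on an object; FORCE is the grip in N (left out, the last holds). Time passes only in rows, so rows that do not move let the fingers close. It gives the time, the measured TCP pose, the force and the opening at its end, in the units of the state.
- state(): the state, without advancing time (a new reading comes with each control period).
- grab_frame(name): name is "side" or "top"; returns a dict with "frame" (384x512x3 uint8, red, green, blue), "fx", "fy", "cx", "cy" (pixels), "k1" (the pictures are not rectified: a ray, as slopes to the right and down, at radius r is drawn at 1 + k1 r^2 times it, then the intrinsics apply), "view" (4x4, takes a point from world to camera coordinates). Camera axes: x right, y down, z forward; pixel columns grow to the right and rows downward; lengths in mm; the calibration is good to about 2 mm. A picture is of the moment at which its call begins. There is no depth.
- job_done(): hands the job in, once; it reports no verdict.
The state is a dict: "time_s": time; "qpos": joint angles; "qvel": joint speeds; "effort": joint torques, N m; "ee_pos": TCP position; "ee_rot": TCP orientation; "force": force on the tool from outside, world axes, zero at the start; "torque": the same for the moment, N m; "gripper_width": finger opening in mm.
Only numpy, scipy, OpenCV 4.12 (cv2) and the standard library are available. Lean on these libraries where they do the work, as an engineer would, in place of code of your own. Each camera call takes 0.05 s, during which the arm holds its last target.

## Working session

There is one attempt and no reset: what is moved stays moved. The work goes in short steps, Python scripts to look and compute and a shell command to move; the robot and the scene stay as the last step left them, time stands still between calls to the robot, and variables do not carry over. Pictures are saved under pics/ and viewed, and the job is handed in when it is done.

```bash
mkdir -p pics
python3 - <<'E'
from workcell import *
import cv2,numpy as np
print(state(), hold_point_z)
for n in("side","top"):
    f=grab_frame(n); cv2.imwrite(f"pics/{n}0.png",cv2.resize(f["frame"],None,fx=1.5,fy=1.5,interpolation=cv2.INTER_CUBIC)[...,::-1])
    print(n,{k:f[k] for k in("fx","fy","cx","cy","k1")},np.round(f["view"],4).tolist())
E
```

```text
{'time_s': 0.0, 'qpos': array([-6.42305386e+01,  1.83525583e+01,  8.97071579e+01,  5.09005666e-04,
        7.20412042e+01, -1.14633062e+00]), 'qvel': array([-0.05646394,  0.03698489,  0.01285994,  0.02901498, -0.02339391,
        0.13825877]), 'effort': array([-6.57336568e-04, -4.12456334e+01, -2.31972635e+01,  7.25312345e-02,
        4.56444989e-02, -1.21014341e-04]), 'ee_pos': array([ 260.07503776, -512.26521281,  213.10597057]), 'ee_rot': array([-1.79899110e+02, -2.50283347e-03,  2.69156325e+01]), 'force': array([-1.18753232,  0.37498255, -0.51212295]), 'torque': array([-0.02147568,  0.02124732,  0.00976328]), 'gripper_width': 90.95889298560853} -18.8
side {'fx': 436.0962171748584, 'fy': 436.0962171748584, 'cx': 249.1852807976909, 'cy': 191.26196829618863, 'k1': -0.16039938142133223} [[-0.936, -0.3516, -0.0161, 452.3552], [-0.1612, 0.4689, -0.8684, 182.1057], [0.3129, -0.8102, -0.4956, 1218.6715], [0.0, 0.0, 0.0, 1.0]]
top {'fx': 366.6200570834773, 'fy': 366.6200570834773, 'cx': 258.36989931211923, 'cy': 191.43042023733125, 'k1': -0.010027754612283724} [[-0.0258, -0.9995, -0.017, -5.3281], [-0.9974, 0.0269, -0.0674, 510.8701], [0.0678, 0.0152, -0.9976, 1061.7902], [0.0, 0.0, 0.0, 1.0]]
```

View pics/side0.png

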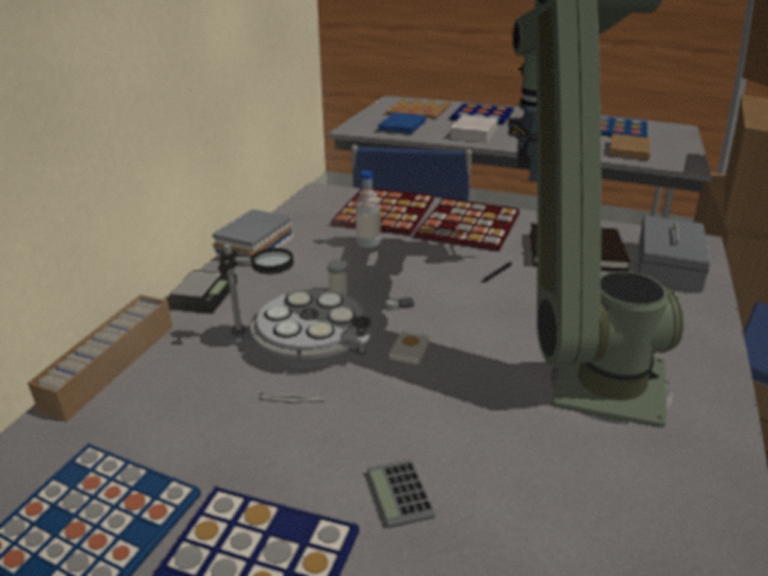

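View pics/top0.png

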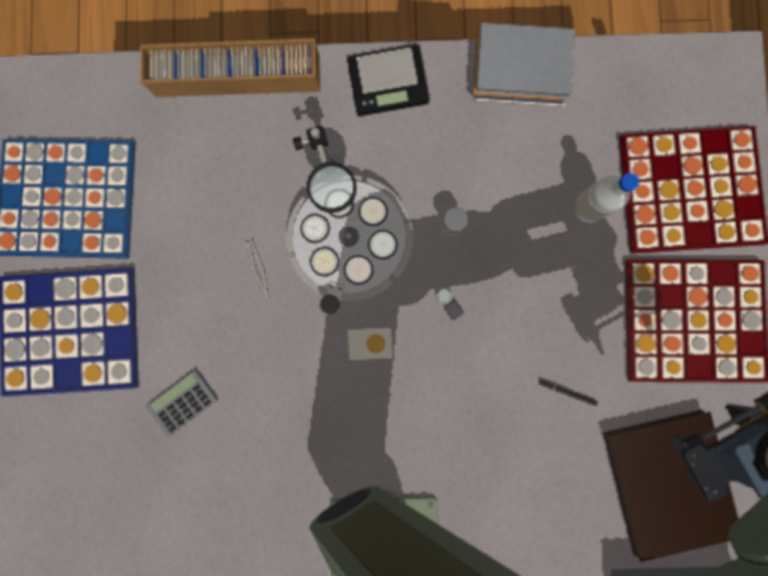

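The top view shows the hub near (233,157) in native pixels, the black plunger cap near (220,203), and the magnifier at (221,124). I'll zoom in to measure them.

```bash
cat > h.py <<'E'
from workcell import *
import cv2,numpy as np
from scipy.optimize import least_squares
def proj(f,P):
    P=np.atleast_2d(P); c=(f["view"]@np.c_[P,np.ones(len(P))].T).T[:,:3]
    s=c[:,:2]/c[:,2:]; s=s*(1+f["k1"]*(s**2).sum(1))[:,None]
    return np.c_[s[:,0]*f["fx"]+f["cx"],s[:,1]*f["fy"]+f["cy"]]
def atz(f,px,z):
    return least_squares(lambda q:(proj(f,[q[0],q[1],z])-px).ravel(),[500,0]).x
def crop(n,box,s,name,f=None):
    f=f or grab_frame(n); x0,y0,x1,y1=box
    im=cv2.resize(f["frame"][y0:y1,x0:x1],None,fx=s,fy=s,interpolation=cv2.INTER_CUBIC)
    cv2.imwrite("pics/"+name,im[...,::-1]); return f
E
python3 - <<'E'
from h import *
f=crop("top",(180,70,320,200+45),4,"t1.png")
crop("side",(140,150,290,280),5,"s1.png")
h=atz(f,[349/1.5,236/1.5],70);p=atz(f,[330/1.5,303/1.5],98)
print(h,p,np.hypot(*(p-h)),np.degrees(np.arctan2(*(p-h)[::-1])))
E
```

```text
[605.25957149  50.39263553] [479.04468035  85.14177705] 130.91104452814986 164.60684901537405
```

View pics/t1.png

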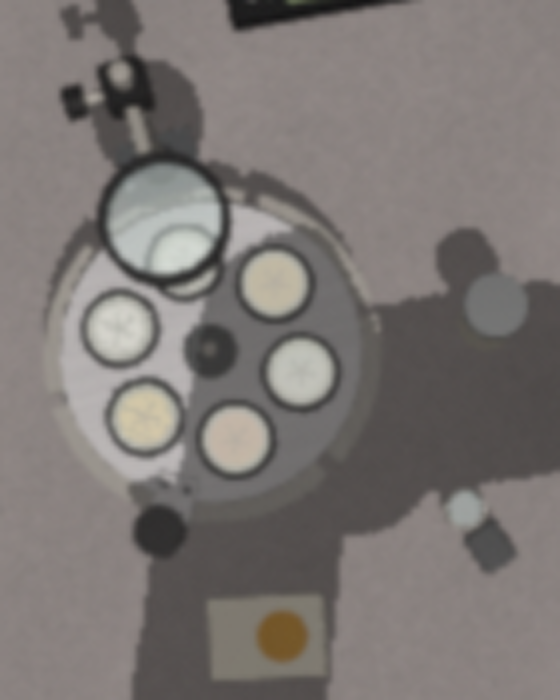

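View pics/s1.png

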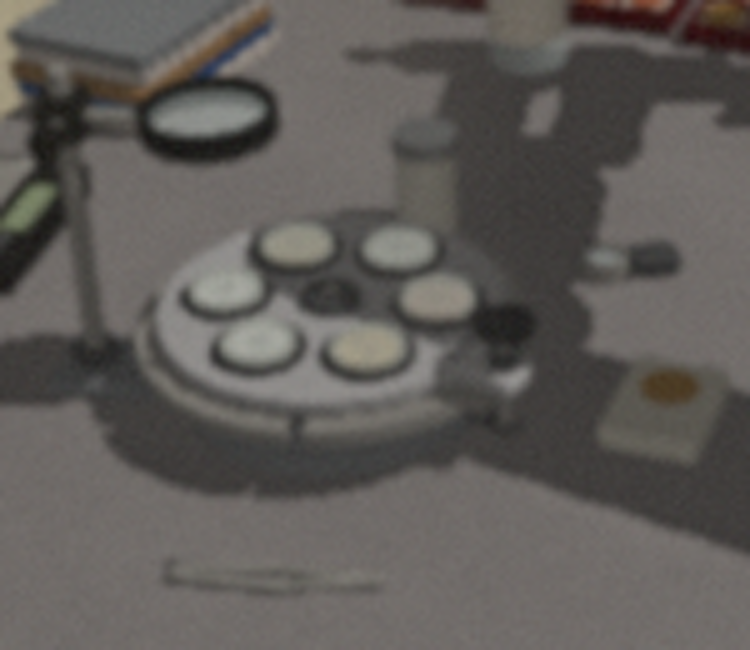

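```bash
cat > fit.py <<'E'
from h import *
T=np.load('T.npz',allow_pickle=True) if 0 else None
ft=grab_frame("top"); fs=grab_frame("side")
u=lambda L,s,o:(np.array(L,float)+.5)/s-.5+np.array(o)
# hub, cap, coins2..6
tp=u([(210,350),(160,531),(275,284),(300,372),(236,439),(145,416),(120,328)],4,(180,70))
sp=u([(330,294),(505,322),(297,244),(399,246),(437,298),(367,348),(258,345),(225,292)],5,(140,150))
# side order: which coin is which is determined by prediction
def pts(q,zc=69):
    h=q[:2];ph=q[2]
    P=[(h[0],h[1],70+q[3] if len(q)>3 else 70)]
    a=ph+np.radians(150);P.append((h[0]+133*np.cos(a),h[1]+133*np.sin(a),98))
    for k in range(6):
        a=ph-np.radians(60*k);P.append((h[0]+66*np.cos(a),h[1]+66*np.sin(a),zc))
    return np.array(P)
def match(pred,obs):
    return np.array([obs[np.argmin(((obs-p)**2).sum(1))] for p in pred])
q=np.array([605,50,np.radians(14.6)])
it=[0,1,3,4,5,6,7]
def res(q,which):
    r=[]
    if 't' in which: r.append((proj(ft,pts(q))[it]-tp).ravel())
    if 's' in which: pr=proj(fs,pts(q)); r.append((pr-match(pr,sp)).ravel())
    return np.concatenate(r)
for w in('t','s','ts'):
    s=least_squares(res,q,args=(w,))
    P=pts(s.x);print(w,np.round(s.x[:2],1),np.degrees(s.x[2]).round(2),'cap',P[1].round(1),'rms',np.sqrt((s.fun**2).mean()).round(2))
    if w=='ts':print(s.fun.reshape(-1,2).round(1).tolist())
h=s.x[:2]
for d in(0,15,30,45,60):
    a=s.x[2]+np.radians(150+d);print(d,(h+133*np.array([np.cos(a),np.sin(a)])).round(1))
E
python3 fit.py
```

```text
t [606.2  51.8] 14.72 cap [477.9  86.9  98. ] rms 0.15
s [601.6  58.3] 14.95 cap [473.2  92.9  98. ] rms 0.22
ts [604.9  53.2] 14.94 cap [476.5  87.7  98. ] rms 0.66
[[-0.4, 0.4], [-0.6, 0.6], [-0.5, 0.1], [-0.2, 0.3], [-0.4, 0.5], [-0.4, 0.8], [-0.5, 0.6], [-0.2, -1.2], [-0.5, -1.3], [-0.2, -1.4], [-0.4, -0.8], [-0.3, -0.4], [-0.2, -0.9], [-0.1, -1.0], [-0.3, -1.4]]
0 [476.5  87.7]
15 [471.9  53.3]
30 [476.4  18.9]
45 [489.7 -13.2]
60 [510.8 -40.8]
```

```bash
python3 -m creep '[[1,31,-29,0,0,0,0],[1,31,-29,0,0,0,0],[1,31,-29,0,0,0,0],[1,31,-29,0,0,0,0],[1,31,-29,0,0,0,0]]' 10
python3 -m creep '[[1,31,-29,0,0,0,0],[1,31,-29,0,0,0,0],[1,31,-29,0,0,0,0],[1,31,-29,0,0,0,0],[1,31,-29,0,0,0,0]]'
python3 -m creep '[[1,31,-29,0,0,0,0],[1,31,-29,0,0,0,0],[1,31,-29,0,0,0,0],[1,31,-29,0,0,0,0],[1,0,0,0,0,0,0]]'
```

```text
time_s: 0.92
ee_pos: [333.2, -312.0, 214.0]
ee_rot: [180.0, -0.0, 26.9]
force: [0.4, 0.6, 0.4]
gripper_width: 44.3
time_s: 1.55
ee_pos: [405.8, -112.5, 214.1]
ee_rot: [180.0, -0.0, 26.9]
force: [-0.6, -0.4, -0.3]
gripper_width: 0.3
time_s: 2.17
ee_pos: [464.1, 47.8, 213.8]
ee_rot: [-180.0, -0.0, 27.1]
force: [-0.5, 0.3, -0.3]
gripper_width: 0.9
```

```bash
python3 -m creep '[[1,15,-15,20,0,0,0],[1,15,-15,20,0,0,0],[1,0,0,30,0,0,0],[1,0,0,20,0,0,0],[1,0,0,0,0,0,0]]'
python3 - <<'E'
from h import *
fs=crop("side",(140,120,290,250),5,"s2.png"); ft=crop("top",(170,120,310,250),5,"t2.png")
p=state()["ee_pos"];print(p,proj(fs,p),(proj(fs,p)-[140,120])*5,(proj(ft,p)-[170,120])*5)
E
```

```text
time_s: 2.8
ee_pos: [475.2, 85.0, 122.8]
ee_rot: [-180.0, 0.2, 26.9]
force: [0.7, 0.9, -0.1]
gripper_width: 1.0
[476.97401803  85.49988353 124.55680057] [[239.96023616 204.36116696]] [[499.80118078 421.8058348 ]] [[243.31495239 411.98618358]]
```

View pics/s2.png

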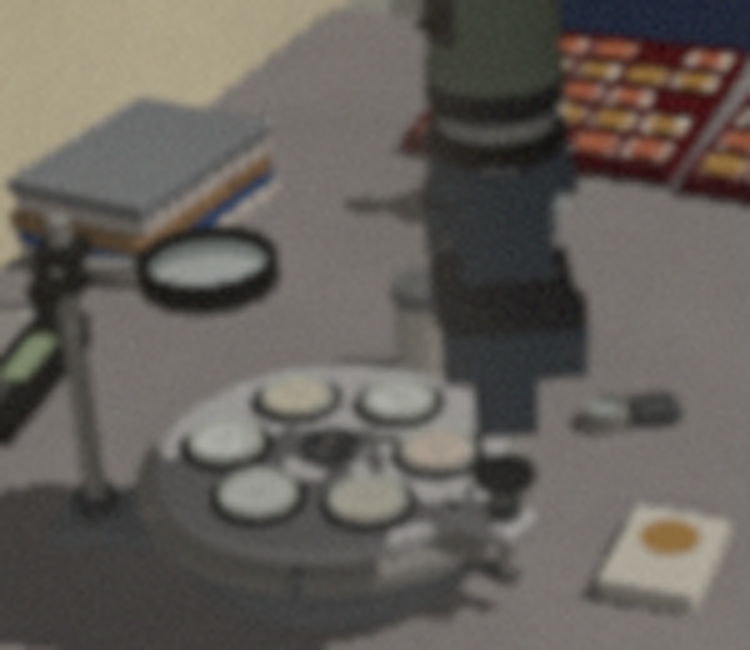

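View pics/t2.png

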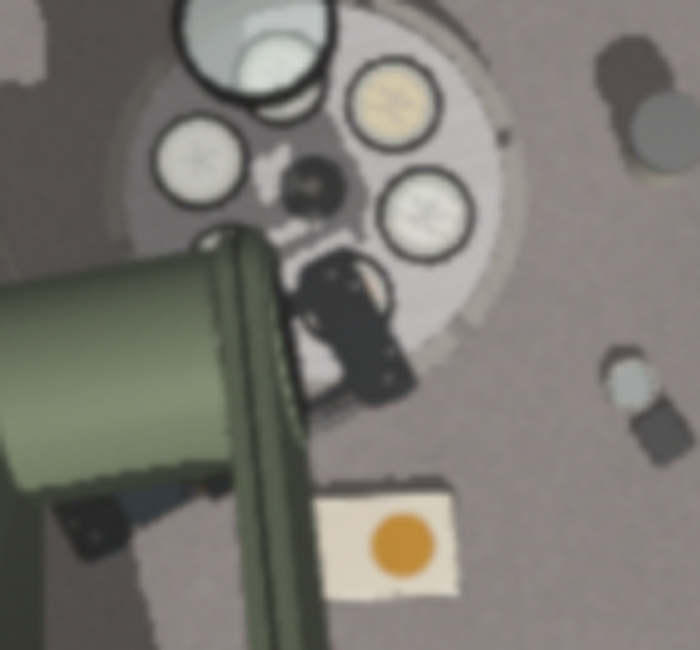

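The side view shows the fingertip at about (507,428) in the crop, almost straight above the cap at (505,472). I'll shift 3 to 4 mm towards the camera and descend.

```bash
python3 -m creep '[[1,0,-4,8,0,0,0],[1,0,0,8,0,0,0],[1,0,0,4,0,0,0],[1,0,0,0,0,0,0]]'
python3 -m creep '[[1,0,0,4,0,0,0],[1,0,0,3,0,0,0],[1,0,0,0,0,0,0]]'
python3 - <<'E'
from h import *
fs=crop("side",(180,150,280,240),7,"s3.png")
s=state();print(s["ee_pos"],s["force"],s["torque"])
E
```

```text
time_s: 3.4
ee_pos: [474.6, 89.6, 103.6]
ee_rot: [-180.0, 0.0, 26.9]
force: [-0.4, -0.5, -0.6]
gripper_width: 0.2
time_s: 3.78
ee_pos: [475.0, 89.7, 97.2]
ee_rot: [180.0, -0.0, 26.9]
force: [-1.0, 0.3, 4.3]
gripper_width: 0.1
[475.01895631  89.68384658  97.31158134] [-1.54093504  0.29805047  3.35113573] [-0.02846335  0.17817269 -0.00910497]
```

View pics/s3.png

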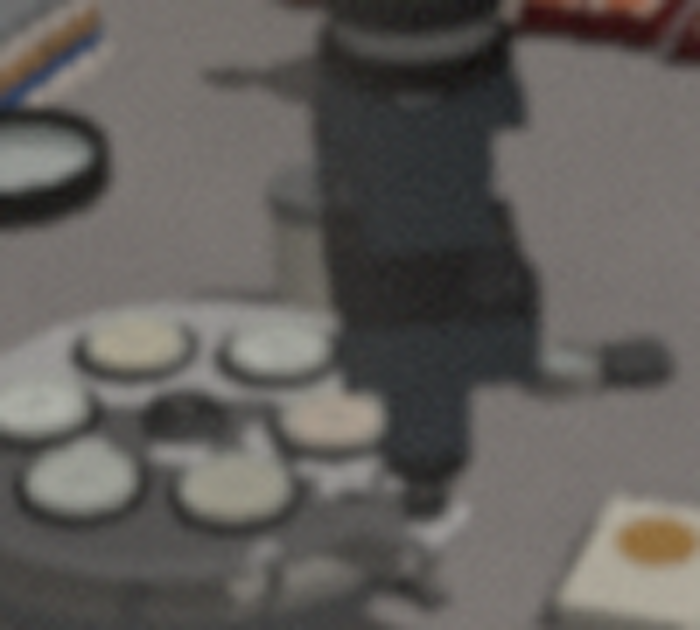

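The fingertip sits centred on the cap at about (425,465) in the crop, with roughly 4 N of contact force. Pressing down.

```bash
python3 -m creep '[[1,0,0,3,0,0,0],[1,0,0,3,0,0,0],[1,0,0,0,0,0,0]]'
python3 -m creep '[[1,0,0,2,0,0,0],[1,0,0,2,0,0,0],[1,0,0,0,0,0,0]]'
python3 -c "
from workcell import *
s=state();print(s['ee_pos'],s['force'],s['torque'])"
```

```text
time_s: 4.2
ee_pos: [475.0, 89.7, 91.5]
ee_rot: [180.0, -0.0, 26.9]
force: [-1.3, 0.5, 7.8]
gripper_width: 0.4
time_s: 4.58
ee_pos: [475.1, 89.8, 87.8]
ee_rot: [180.0, -0.0, 26.9]
force: [-2.7, -0.4, 9.0]
gripper_width: 0.7
[475.07924146  89.76346704  87.84661821] [-2.73163236 -0.42547896  8.98075286] [ 0.00512744  0.43911945 -0.0903831 ]
```

At 10 mm travel with 9 N, the pin is clear. Next I'll sweep on the arc in rows of 3 degrees, turning the tool with the plate.

```bash
python3 -m creep '[[1,0,0,0.5,0,0,0],[1,-2.3,2.6,0,0,0,-1.5],[1,-4.6,5.3,0,0,0,-3],[1,-4.6,5.3,0,0,0,-3],[1,0,0,0,0,0,0]]'
python3 - <<'E'
from h import *
fs=crop("side",(140,150,290,270),5,"s4.png")
s=state();print(s["ee_pos"],s["force"],s["torque"],s["ee_rot"])
E
```

```text
time_s: 5.2
ee_pos: [471.3, 72.3, 87.5]
ee_rot: [180.0, -0.0, 34.4]
force: [-2.7, -0.8, 9.5]
gripper_width: 0.6
[471.3353573   72.46707003  87.45949801] [-3.17483701  0.49299025  9.07953109] [-0.03898845  0.4665359   0.04325168] [ 1.79987846e+02 -3.79030486e-02  3.44033789e+01]
```

View pics/s4.png

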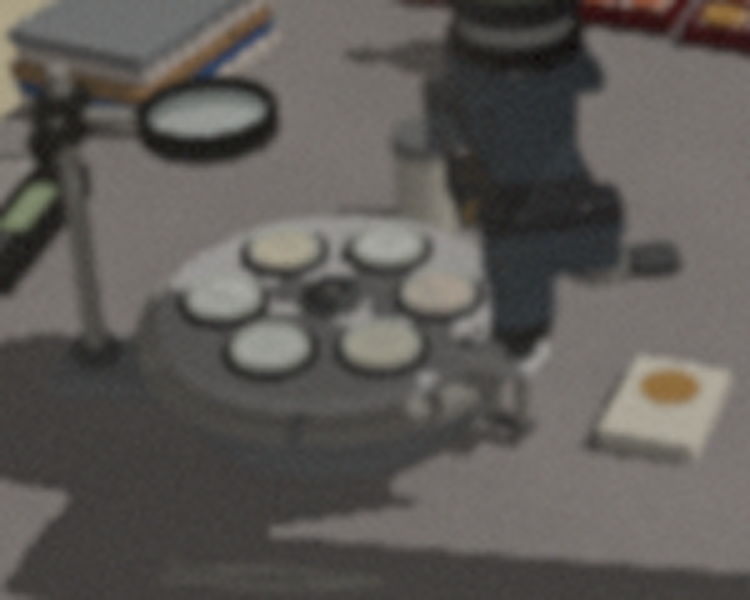

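The coins have moved anticlockwise by roughly 7 degrees and the finger is still on the cap at about (520,335). Continuing the sweep.

```bash
python3 -m creep '[[1,-4.6,5.3,0,0,0,-3],[1,-4.6,5.3,0,0,0,-3],[1,-4.6,5.3,0,0,0,-3],[1,-4.6,5.3,0,0,0,-3],[1,-4.6,5.3,0,0,0,-3]]'
python3 -m creep '[[1,-4.6,5.3,0,0,0,-3],[1,-4.6,5.3,0,0,0,-3],[1,-4.6,5.3,0,0,0,-3],[1,-4.6,5.3,0,0,0,-3],[1,0,0,0,0,0,0]]'
python3 - <<'E'
from h import *
fs=crop("side",(140,150,290,270),5,"s5.png"); ft=crop("top",(170,100,320,230),5,"t5.png")
s=state();print(s["ee_pos"],s["force"],s["torque"],s["ee_rot"])
E
```

```text
time_s: 5.88
ee_pos: [470.7, 37.4, 87.4]
ee_rot: [-180.0, -0.0, 49.5]
force: [-3.2, 0.6, 9.1]
gripper_width: 0.4
time_s: 6.5
ee_pos: [476.8, 9.5, 87.2]
ee_rot: [-180.0, 0.1, 61.4]
force: [-3.3, -0.5, 9.6]
gripper_width: 0.2
[476.76968929   9.69697444  87.25674993] [-3.78451445 -1.53811903  9.68728624] [-0.2837087   0.55895183 -0.04932055] [-1.79989508e+02  6.16641278e-02  6.14250525e+01]
```

View pics/s5.png

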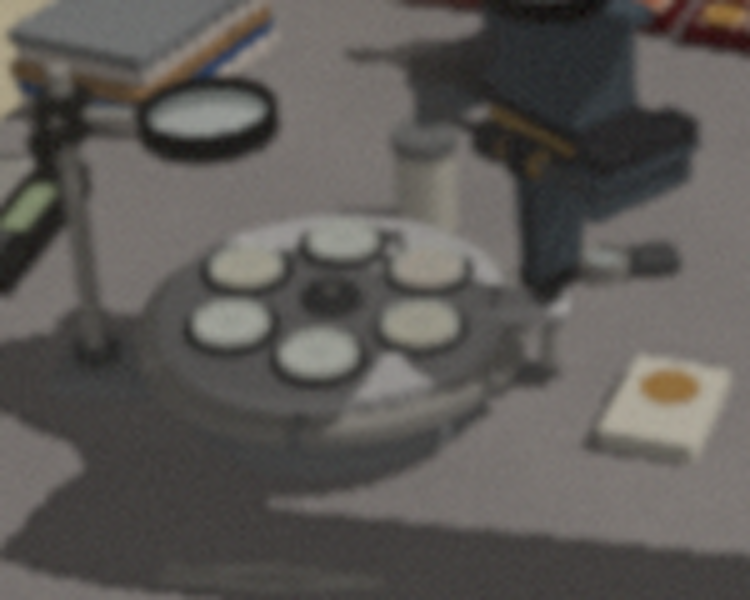

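View pics/t5.png

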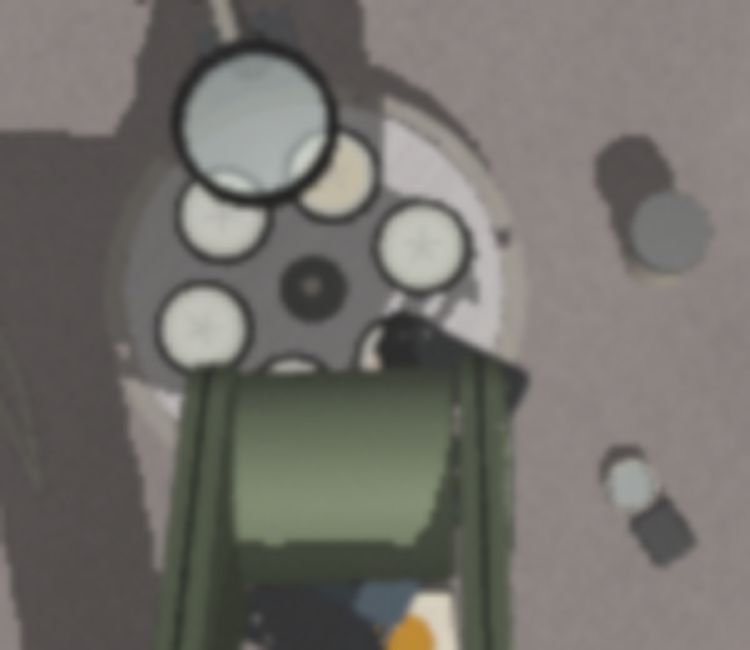

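```bash
cat > ang.py <<'E'
from h import *
ft=np.load('c.npy',allow_pickle=True).item() if 0 else None
def ang(f,obs,h,z=69):
    obs=np.array(obs)
    def r(q):
        P=np.array([(q[1]+66*np.cos(q[0]+k*np.pi/3),q[2]+66*np.sin(q[0]+k*np.pi/3),z) for k in range(6)])
        pr=proj(f,P); return np.concatenate([pr[np.argmin(((pr-o)**2).sum(1))]-o for o in obs])
    best=min((least_squares(r,[a,*h]) for a in np.radians(range(0,60,10))),key=lambda s:s.cost)
    return np.degrees(best.x[0])%60,best.x[1:].round(1),np.sqrt((best.fun**2).mean()).round(2)
u=lambda L,s,o:(np.array(L,float)+.5)/s-.5+np.array(o)
E
python3 - <<'E'
from ang import *
fs=grab_frame("side");ft=grab_frame("top")
print('s0',ang(fs,u([(297,244),(399,246),(437,298),(367,348),(258,345),(225,292)],5,(140,150)),(601.6,58.3)))
print('s5',ang(fs,u([(343,242),(428,268),(420,324),(318,354),(230,324),(246,267)],5,(140,150)),(601.6,58.3)))
print('t0',ang(ft,u([(275,284),(300,372),(236,439),(145,416),(120,328)],4,(180,70)),(606,51.8)))
print('t5',ang(ft,u([(203,328),(422,247)],5,(170,100)),(606,51.8)))
E
```

```text
s0 (np.float64(14.985827235671879), array([601.8,  58. ]), np.float64(0.23))
s5 (np.float64(48.95935286760905), array([601.1,  58.9]), np.float64(0.15))
t0 (np.float64(14.48648467236104), array([606.2,  51.9]), np.float64(0.13))
t5 (np.float64(48.84636248637836), array([606.1,  52. ]), np.float64(0.02))
```

The plate has turned about 34.2 degrees against 34.5 commanded, so there is no slip. I'll go on by 23 degrees and measure again.

```bash
python3 -m creep '[[1,-4.6,5.3,0,0,0,-3],[1,-4.6,5.3,0,0,0,-3],[1,-4.6,5.3,0,0,0,-3],[1,-4.6,5.3,0,0,0,-3],[1,-4.6,5.3,0,0,0,-3]]'
python3 -m creep '[[1,-4.6,5.3,0,0,0,-3],[1,-4.6,5.3,0,0,0,-3],[1,-3.07,3.53,0,0,0,-2],[1,0,0,0,0,0,0]]'
python3 - <<'E'
from h import *
fs=crop("side",(140,150,290,270),5,"s6.png"); ft=crop("top",(170,100,320,230),5,"t6.png")
s=state();print(s["ee_pos"],s["force"],s["torque"],s["ee_rot"])
E
```

```text
time_s: 7.32
ee_pos: [492.0, -21.8, 87.2]
ee_rot: [-179.9, 0.1, 76.5]
force: [-4.4, -1.7, 9.5]
gripper_width: 0.7
time_s: 7.82
ee_pos: [503.7, -37.1, 87.2]
ee_rot: [-179.9, 0.1, 84.5]
force: [-3.4, -3.5, 8.9]
gripper_width: 0.6
[503.60485301 -37.01779888  87.26620152] [-3.83157068 -3.76567231  9.7048281 ] [-0.67011559  0.62601611  0.06324583] [-1.79938053e+02  1.32751009e-01  8.44641468e+01]
```

View pics/s6.png

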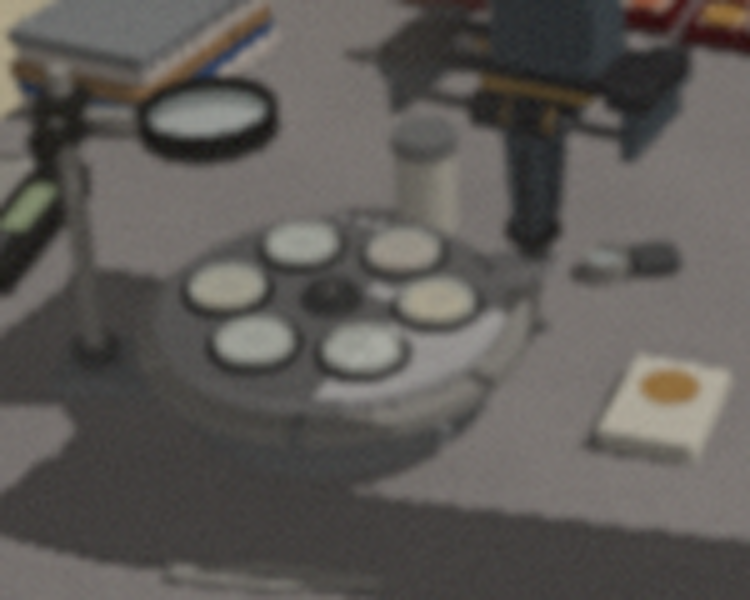

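View pics/t6.png

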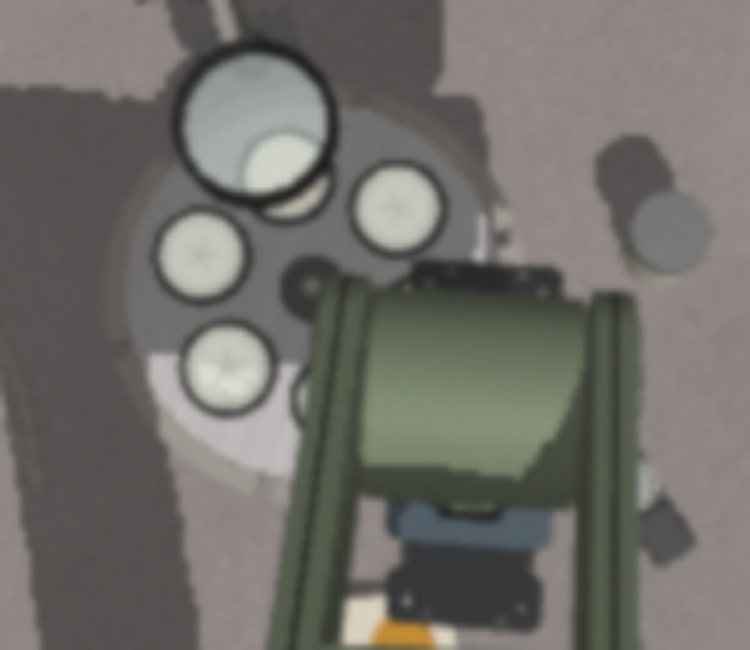

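Run:
```python
from ang import *
fs=grab_frame("side");ft=grab_frame("top")
print('s6',ang(fs,u([(302,242),(403,247),(436,299),(362,349),(253,341),(226,286)],5,(140,150)),(601.6,58.3)))
print('t6',ang(ft,u([(202,255),(398,208),(228,368)],5,(170,100)),(606,51.8)))
```

```text
s6 (np.float64(11.896857546732036), array([602.6,  56.5]), np.float64(0.17))
t6 (np.float64(11.990838542083319), array([606. ,  51.6]), np.float64(0.03))
```

The plate is at about 57.2 degrees. I'll turn the last 2.8 degrees, then let the plunger rise.

```bash
python3 -m creep '[[1,-2.15,2.45,0,0,0,-1.4],[1,-2.15,2.45,0,0,0,-1.4],[1,0,0,0,0,0,0],[1,0,0,-1.5,0,0,0],[1,0,0,-1.5,0,0,0]]'
python3 -m creep '[[1,0,0,-2,0,0,0],[1,0,0,-2,0,0,0],[1,0,0,0,0,0,0]]'
```

```text
time_s: 8.65
ee_pos: [508.0, -41.7, 90.2]
ee_rot: [-179.9, 0.1, 87.3]
force: [-3.7, -3.1, 8.5]
gripper_width: 0.5
time_s: 9.02
ee_pos: [508.2, -41.4, 94.0]
ee_rot: [-179.9, 0.1, 87.3]
force: [-3.7, -3.3, 7.1]
gripper_width: 0.3
```

The tool is still loaded with 7 N at z = 94, so the plunger is rising into the hole. Lifting clear.

```bash
python3 -m creep '[[1,0,0,-2,0,0,0],[1,0,0,-2,0,0,0],[1,0,0,-4,0,0,0],[1,0,0,-10,0,0,0],[1,0,0,0,0,0,0]]'
python3 -m creep '[[1,0,0,-30,0,0,0],[1,0,0,-40,0,0,0],[1,0,0,-40,0,0,0],[1,0,0,0,0,0,0]]'
python3 - <<'E'
from h import *
fs=crop("side",(140,150,290,270),5,"s7.png"); ft=crop("top",(170,100,320,230),5,"t7.png")
s=state();print(s["ee_pos"],s["force"],s["torque"],s["ee_rot"])
E
```

```text
time_s: 9.65
ee_pos: [509.7, -40.4, 112.3]
ee_rot: [179.9, -0.0, 87.2]
force: [0.1, 0.3, -1.1]
gripper_width: 0.3
time_s: 10.15
ee_pos: [510.9, -40.6, 224.6]
ee_rot: [179.6, 0.0, 87.2]
force: [-0.3, 0.4, -1.3]
gripper_width: 0.6
[508.59229207 -40.38168299 221.08122637] [-0.23057971  0.13580168  0.03800942] [ 0.05861563 -0.0492326   0.0275012 ] [-1.79982747e+02 -2.89256240e-03  8.72209325e+01]
```

View pics/s7.png

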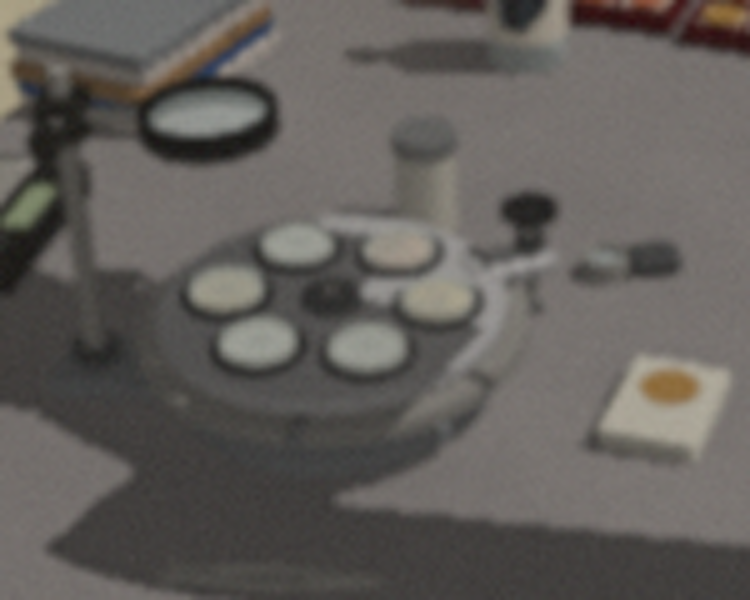

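View pics/t7.png

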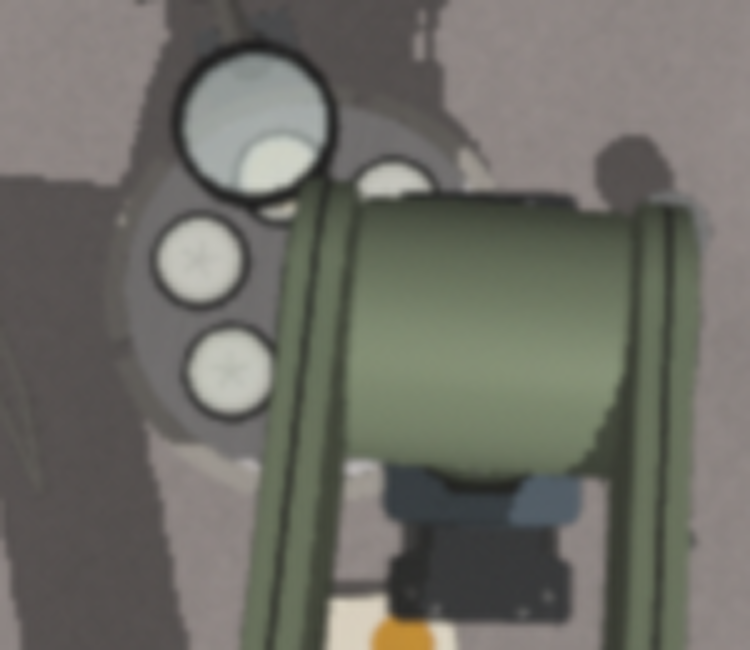

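Run:
```python
from ang import *
fs=grab_frame("side");ft=grab_frame("top")
for n,c in(('s0',[(297,244),(399,246),(437,298),(367,348),(258,345),(225,292)]),('s7',[(297,244),(400,248),(438,299),(367,348),(258,342),(226,289)])):
    print(n,ang(fs,u(c,5,(140,150)),(601.6,58.3)))
print('t7',ang(ft,u([(200,261),(231,371)],5,(170,100)),(606,51.8)))
h=np.array([601.7,58.1])
for d,o in((0,(505,322)),(60,(529,207))):
  for z in(98,90):
    a=np.radians(14.9+150+d);print(d,z,(proj(fs,[*(h+133*np.array([np.cos(a),np.sin(a)])),z])[0]-[140,150])*5+2)
```

```text
s0 (np.float64(14.985827235671879), array([601.8,  58. ]), np.float64(0.23))
s7 (np.float64(14.362998037934197), array([601.8,  57.3]), np.float64(0.07))
t7 (np.float64(14.635062441671469), array([606. ,  51.9]), np.float64(0.1))
0 98 [504.36804213 320.89771861]
0 90 [504.73627677 332.67004212]
60 98 [529.19562542 205.79866014]
60 90 [529.45697791 216.9292809 ]
```

Run:
```python
from ang import *
fs=crop("side",(220,170,280,220),12,"s8.png")
h=np.array([601.7,58.1]);im=cv2.imread("pics/s8.png")
a=np.radians(14.9+210);c=h+133*np.array([np.cos(a),np.sin(a)])
for z,col in((98,(0,255,0)),(90,(0,0,255))):
    t=np.linspace(0,2*np.pi,60);P=np.c_[c[0]+18*np.cos(t),c[1]+18*np.sin(t),0*t+z]
    p=(proj(fs,P)-[220,170]+.5)*12
    cv2.polylines(im,[p.astype(int)],True,col,1)
cv2.imwrite("pics/s8.png",im);print(state()["time_s"],state()["qvel"])
```

```text
10.4 [ 0.02041561  0.09831042 -0.32108662  0.05945365  0.1250639  -0.00436687]
```

View pics/s8.png

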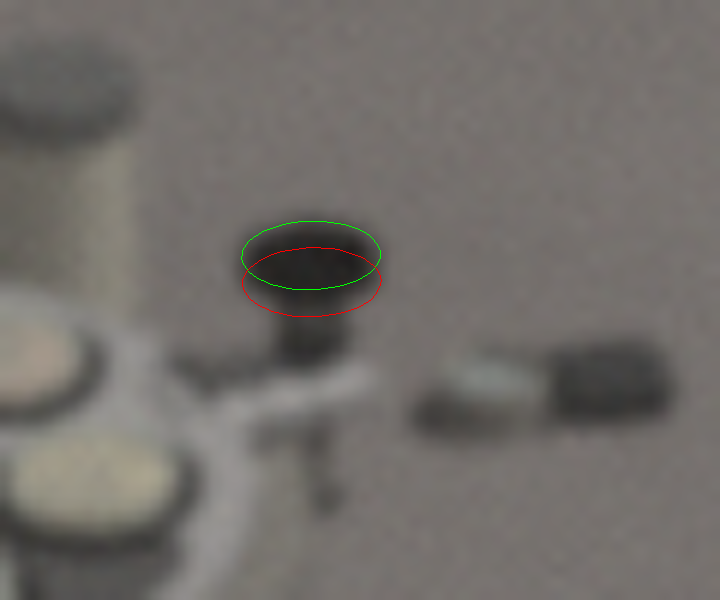

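The cap's dark outline fills the space between the ellipses for z = 98 (top) and z = 90 (underside), so the plunger is fully up. The hand is clear of everything, so I'm handing in.

```bash
python3 -c "
from workcell import *
print(job_done()); print(state()['time_s'])"
```

```text
the job is handed in; nothing more can be done
None
the job is handed in; nothing more can be done
```

The next coin should now be under the magnifier. I pressed the plunger down about 10.5 mm with the closed fingers and swept it round the arc one hole anticlockwise. It then sprang up as I lifted, and I handed the job in at about 10.4 s.

Last checks before handing in:
- **Plate angle:** it had turned about 60.1° by the top camera and 59.4° by the side camera. The two differ by 0.7°, which is within my pixel-picking error and inside the 1.7° tolerance.
- **Plunger:** the cap outline in the side view matches fully up, with its top at 98 mm. The fingers still felt 7 N at z = 94 mm, so it was rising into the hole and not stuck under the ring.
- **Coins and bystanders:** all six coins showed in their nests in the side view. The coin tube, loupe, slabs and magnifier looked unmoved. I did not recheck the calculator, bottle, pen or tongs individually, but the arm passed nowhere near them.
- **Robot:** it was about 220 mm up with no contact, and the force reading was about 0 N.

One disagreement: the two cameras placed the hub about 8 mm apart, more than the stated 2 mm calibration. I aimed between the two, and the press and sweep worked with no visible slip.

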